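# Close the leak-test nest for its blank run

### The arm

A 7-joint arm with a two-finger parallel gripper is mounted at the origin on the work surface; the furniture and walls round the work are solid. World frame = base frame: x ahead of the robot, y to its left, z up, the work surface at z = 0. Lengths are in m, angles in degrees, forces in N, time in s.
With the tool pointing down it reaches from about 0.4 to 0.9 m from the base axis. Payload 5.6 kg.
Tool frame: the origin (TCP) lies at the very end of the fingers, on their centre line; the grasp point (between the pads) lies 19 mm behind it; z points along the fingers, y is the direction in which the jaws open and shut (so a half turn about z gives the same grasp; the last joint's range is limited). The gripper opens to 92 mm and grips with 3 to 60 N. Pads are 20 mm wide; open, the fingers measure 128 mm over their backs; the gripper's body (75 mm by 189 mm) begins 69 mm behind the grasp point.
Start: joints at [72.135, 26.786, -0.665, 91.828, 0.344, 61.387, -3.226], TCP at [0.173, -0.627, 0.215] pointing down, gripper open.
Joint ranges: [-144.91, 144.91], [-17.63, 115.5], [-89.93, 88.59], [15.96, 139.68], [-74.01, 254.01], [8.47, 105.57], [-167.45, 167.45]. Speed limits (degrees/s): [147.25, 147.25, 180, 180, 180, 180, 180].

### API

Orientations are given as a 3x3 rotation matrix whose columns are the frame's x, y, z axes.
In Python, from plant import sensors, camera, camera_info, r gives the robot as it stands.
- The arm moves only by the tool step_arm, never from a script. Its argument "moves" is a list of rows, each an object of numbers: "grip": the opening, from 0 (shut) to 1 (fully open); "x", "y", "z": the shift along the tool's x, y, z in m; "roll": the turn about the tool's z in degrees. A call has 1 to 20 rows; each row is the pose to reach, as a shift and turn from the pose commanded when the call began, along the tool's axes at that moment; what a row does not reach only later rows make up. A row lasts 1/10 s, in which the tool goes at most 50 mm and 8.59 degrees, less where a joint would pass 70% of its speed; a pose out of reach is approached as far as the arm can. A call with a gripper value outside its range is refused whole. The fingers move at their own pace and stop on an object; "squeeze" is the grip in N (left out, the last holds). Time passes only in rows, so rows that repeat a pose let the fingers close. It gives the time, the measured TCP pose, the force and the opening at its end, in the units of the state.
- sensors.state(): the state, without advancing time (a new reading comes with each control period).
- camera(name): name is "side" or "top" or "wrist"; returns the picture (480x640x3 uint8, blue, green, red); there is no depth.
- camera_info(name): a dict with "vertical_fov" (degrees; the focal length in pixels is half the picture's height over the tangent of half this angle, whatever the lens; pixels are square), "cx", "cy" (the principal point, pixels), "rvec" (rotation vector, rad) and "tvec" (3), from world to camera coordinates, as OpenCV has them. Camera axes: x right, y down, z forward; pixel columns grow to the right and rows downward; lengths in m; the calibration is good to about 2 mm. The wrist camera is an equidistant fisheye: a pixel r from the principal point sees the ray r / f radians off the axis. A picture is of the moment at which its call begins: read the wrist's pose just before it. camera_info takes no time and is no camera call; for the wrist camera it gives the pose at the moment of the call.
- r.hand_in(): hands the job in, once; it reports no verdict.
The state is a dict: "time": time; "joint_positions": joint angles; "joint_vel": joint speeds; "effort": joint torques, N m; "eef_pos": TCP position; "orientation": TCP orientation; "force": force on the tool from outside, world axes, zero at the start; "ft_torque": the same for the moment, N m; "gripper_width": finger opening in m.
Only numpy, scipy, OpenCV 4.12 (cv2) and the standard library are available. Lean on these libraries where they do the work, as an engineer would, in place of code of your own. Each camera call takes 0.05 s, during which the arm holds its last target. There are 200 camera calls.

### The job

First mist the seal for the leak tester's blank run: press the cap of the small pump sprayer right down and let it come back up. Then take the square cover by its bar grip, lay it flat on the open loading end of the nest, slide it in under the retaining lips until it drops over the locating pin hidden beneath it, and press it down fully home against the sprung seal plate. Finish while still holding the cover pressed down, and leave the parts cup, timer and tweezers alone.

Things in the scene. Friction and masses are not known exactly. Their poses are not given: they have to be found in the camera images.
- nest: Aluminium leak-test nest fixed to the bench, 243 x 115 mm. Origin: on the bench below the axis of the locating pin. Its +x is the way the cover slides in: front (loading end) at x = -185 mm, back at +58. Heights here are above the bench: deck 22, seat floor 12, lip top 39.5 mm. Its slide faces are low-friction (about 0.12)
- deck_middle (a point): Middle of the open loading deck, on its flat top, 22 mm up, at nest x = -148 mm; axes as the nest. The deck runs from nest x = -185 to -44 mm. White lead-in rails (8 mm proud) on both sides: inner faces taper from 52 mm either side of the middle at x = -182 to 44 mm at x = -87; a cover laid with its middle here lies between them, clear of the lips
- slot_mouth (a point): Middle of the slot between the two dark retaining lips near its front end: nest x = -85 mm, level with the lips' tops (39.5 mm up; undersides 35.5; front ends bent up from -85 to -97). The lips run from here to the back, inner edges 33 mm either side of the middle: the cover's plate goes under them, its grip travels in the slot. Walls below: inner faces 43.5 mm either side
- pin_tip (a point): Tip of the locating pin (12 mm diameter, tapered to 6 mm at the tip), 20 mm up, 2 mm below the deck. It stands in the seat, a recess with its floor 10 mm below the deck, from nest x = -44 mm (edge of the deck) to +46 mm (end stop)
- seal_plate (a joint): sprung white seal plate with a red ring, in the seat round the pin: travel in m, 0 = up (its top 5 mm below the deck), 0.005 = fully pressed (flush with the seat's floor). Spring 4 N at 0, 14 N when fully pressed; the cover's weight alone does not press it
- cover: Loose aluminium plate 84 x 84 x 12 mm, 0.2-0.33 kg; bore in its underside (14.5 mm, 12 deep, unseen from above), round boss (42 mm wide) and on it an upright black bar grip, 46 mm long (cover x), 14 thick (y), from 18 to 60 mm above the underside. Origin: middle of the underside = bore axis; z up. Goes in either way round (half turn), bar along the nest's x. Home: underside 12 mm up
- sprayer: Small pump sprayer, amber bottle (40 mm diameter) in a heavy dark socket (68 mm diameter), fixed to the bench on the right of the nest; origin in the middle of its underside, its nozzle points along its x at the nest
- cap_top (a point): centre of the top of the sprayer's round white cap (26 mm diameter), 104 mm above the bench when up
- sprayer_cap (a joint): travel of the sprayer's cap in m: 0 = up, 0.007 = right down; spring 3 N to 8 N; comes back up by itself
- parts_cup: steel parts cup, 54 mm diameter, 36 mm high, origin in the middle of its underside; bystander
- timer: bench timer, 29 x 75 x 62 mm, standing; origin in the middle of its underside; bystander
- tweezers: steel tweezers, 130 mm long, lying flat; origin in the middle of the underside; bystander

How it is judged:
By the outcome, as a careful person would: the job done as asked, in the order asked, and still so for the second after the job is handed in, while the arm keeps its last pose, push and grip.
It also fails if it takes over 61 s, if anything falls off the work surface, if the arm or the gripper's body presses on something with over 40 N, if the wrist force passes 120 N, or if a joint passes its speed limit or range.

## Working session

There is one attempt and no reset: what is moved stays moved. The work goes in short steps, Python scripts to look and compute and a tool call to move; the robot and the scene stay as the last step left them, time stands still between calls to the robot, and variables do not carry over. Pictures are saved under pics/ and viewed, about 8 in all and at most 12, crops included, and the job is handed in when it is done.

Besides the shell and the picture viewer there is one more tool, called after "Request:" by a JSON object that holds its "name" and its "arguments". step_arm: Moves the arm, as the interface text tells. Its arguments: {"type":"object","properties":{"moves":{"type":"array"},"squeeze":{"type":"number"}},"required":["moves"]}

```bash
mkdir -p pics; ls
cat > h.py <<'E'
import numpy as np, cv2
from plant import sensors, camera, camera_info, r
def cal(name):
    i=camera_info(name); R=cv2.Rodrigues(np.array(i["rvec"],float))[0]; t=np.array(i["tvec"],float).ravel()
    return 240/np.tan(np.radians(i["vertical_fov"])/2), i["cx"],i["cy"],R,t
def ray(c,u,v,fish=False):
    f,cx,cy,R,t=c; a,b=u-cx,v-cy
    if fish:
        q=np.hypot(a,b); th=q/f; s=np.sin(th)/max(q,1e-9); d=np.array([a*s,b*s,np.cos(th)])
    else: d=np.array([a/f,b/f,1])
    return -R.T@t, R.T@d
def onz(c,u,v,z,fish=False):
    o,d=ray(c,u,v,fish); return o+d*(z-o[2])/d[2]
def proj(c,p,fish=False):
    f,cx,cy,R,t=c; q=R@np.asarray(p,float)+t
    if fish:
        n=np.hypot(q[0],q[1]); th=np.arctan2(n,q[2]); return np.array([cx+f*th*q[0]/n,cy+f*th*q[1]/n])
    return np.array([cx+f*q[0]/q[2],cy+f*q[1]/q[2]])
E
python3 - <<'E'
from h import *
for n in("top","side","wrist"):
    c=cal(n); im=camera(n); cv2.imwrite(f"pics/{n}0.png",im); print(n,c[0],c[1:3],-c[3].T@c[4],c[3].round(3).tolist())
s=sensors.state();print({k:np.round(v,4).tolist() for k,v in s.items()})
E
```

```text
pics
top 514.4165882170466 (321.8740929442256, 237.98179083890358) [0.28659429 0.02522767 1.13727663] [[0.076, -0.997, -0.002], [-0.975, -0.074, -0.212], [0.211, 0.018, -0.977]]
side 556.6580551375272 (320.98894206526137, 241.70365499928064) [1.35857235 0.2082897  0.72680634] [[-0.226, 0.974, 0.018], [0.578, 0.148, -0.802], [-0.784, -0.171, -0.597]]
wrist 371.64829954431775 (317.49751723922935, 239.22560054817566) [ 0.2419625  -0.60767161  0.38381142] [[0.265, -0.964, -0.002], [-0.933, -0.257, 0.253], [-0.245, -0.065, -0.967]]
{'time': 0.15, 'joint_positions': [72.1371, 26.8258, -0.665, 91.8664, 0.3463, 61.3891, -3.2261], 'joint_vel': [-0.0483, -0.2138, 0.0125, -0.1216, -0.0176, 0.1298, -0.0339], 'effort': [0.0008, -52.0952, -0.0121, -24.3979, -0.0566, 0.0152, 0.0001], 'eef_pos': [0.1724, -0.6263, 0.2139], 'orientation': [[0.9641, 0.2655, -0.0005], [0.2655, -0.9641, 0.0013], [-0.0001, -0.0014, -1.0]], 'force': [0.2038, -0.5929, 0.3569], 'ft_torque': [-0.0022, -0.0626, -0.0258], 'gripper_width': 0.0919}
```

View pics/top0.png

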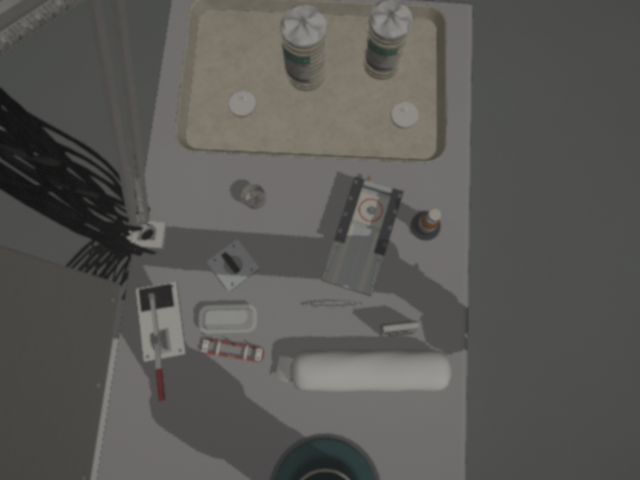

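View pics/side0.png

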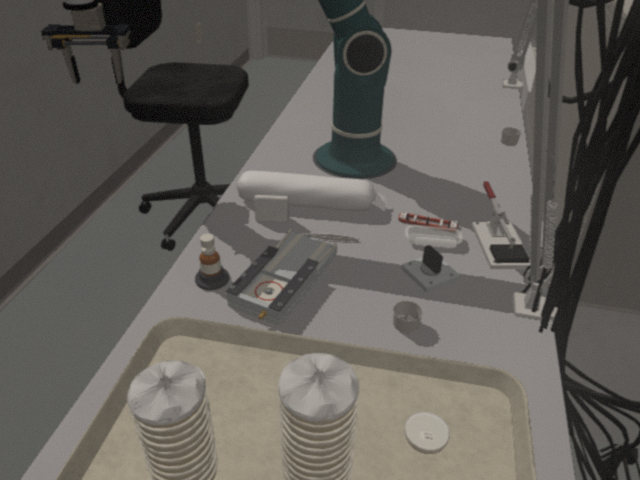

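The top view shows the nest (front about (348,282), back (380,185)), the cover at (233,263), the sprayer at (428,222), the cup at (253,195), the tweezers at (332,303) and the timer at (400,327). The side view agrees: cap (207,240), cover (432,268).

Run:
```python
from h import *
im=cv2.imread("pics/top0.png")[165:305,200:450]
im=cv2.resize(np.clip(im*1.7,0,255).astype(np.uint8),None,fx=3.2,fy=3.2,interpolation=cv2.INTER_CUBIC)
cv2.imwrite("pics/topc.png",im)
im=cv2.imread("pics/side0.png")[225:325,180:470]
im=cv2.resize(np.clip(im*1.6,0,255).astype(np.uint8),None,fx=2.75,fy=2.75,interpolation=cv2.INTER_CUBIC)
cv2.imwrite("pics/sidec.png",im)
```

```text
(no output)
```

View pics/topc.png

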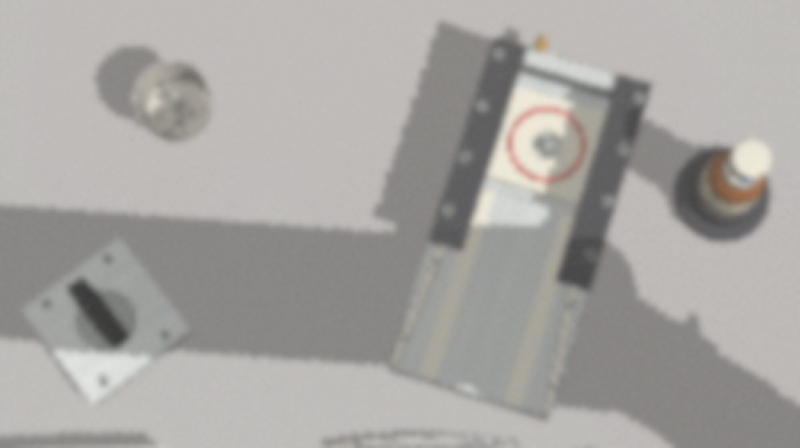

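Clear now. In this crop the pin is at (547,144), the front edge corners at (392,365) and (548,416), the cap at (751,158), and the cover plate corners at (120,238), (188,328), (93,403), (23,310). The bar runs from (78,285) to (117,340).

Run:
```python
from h import *
c=cal("top"); cs=cal("side")
im=cv2.imread("pics/top0.png"); hsv=cv2.cvtColor(im,cv2.COLOR_BGR2HSV).astype(int); b,g,rr=[im[...,k].astype(int) for k in range(3)]
def P(u,v): return ((u+.5)/3.2-.5+200,(v+.5)/3.2-.5+165)
# ring
m=((rr-g)>18); m[:, :350]=0; m[:,395:]=0; m[:190]=0; m[232:]=0
ys,xs=np.nonzero(m); e=cv2.fitEllipse(cv2.convexHull(np.c_[xs,ys].astype(np.float32).reshape(-1,1,2)))
print("ring",e, onz(c,*e[0],.017))
print("pin tip", onz(c,*P(547,144),.020))
fl,fr=onz(c,*P(392,365),.022),onz(c,*P(548,416),.022); print("front",fl,fr,(fl+fr)/2,np.linalg.norm(fl-fr))
for q in((494,38),(522,44),(620,75),(650,82),(434,243),(463,250),(558,283),(590,290)): print("lip",q,onz(c,*P(*q),.0395).round(4))
# cap
m=(im.min(2)>125); m[:,:424]=0;m[:,445:]=0;m[:200]=0;m[:206]=0;m[225:]=0
n,l,st,ce=cv2.connectedComponentsWithStats(m.astype(np.uint8)); print("cap",[(s.tolist(),x.round(1).tolist(),onz(c,*x,.104).round(4)) for s,x in zip(st[1:],ce[1:]) if s[4]>10])
# bar top
m=(im.max(2)<60); m[:,:215]=0;m[:,245:]=0;m[:245]=0;m[280:]=0
n,l,st,ce=cv2.connectedComponentsWithStats(m.astype(np.uint8))
for k in range(1,n):
  if st[k,4]>10:
    ys,xs=np.nonzero(l==k); p=np.array([onz(c,x,y,.060)[:2] for x,y in zip(xs,ys)]); R=cv2.minAreaRect(p.astype(np.float32)*1000); print("bar",st[k].tolist(),R)
cc=[onz(c,*P(*q),.012) for q in((120,238),(188,328),(93,403),(23,310))]
for i in range(4): d=cc[(i+1)%4]-cc[i]; print("cover",cc[i].round(4),np.linalg.norm(d).round(4),np.degrees(np.arctan2(d[1],d[0])).round(1))
print(np.mean(cc,0))
s=cv2.imread("pics/side0.png"); print("side cap", onz(cs,207,238,.104))
```

```text
ring ((369.8634033203125, 209.43951416015625), (22.806621551513672, 23.460798263549805), 18.65713119506836) [ 0.60212557 -0.05736825  0.017     ]
pin tip [ 0.60090026 -0.05881277  0.02      ]
front [0.43662923 0.03795143 0.022     ] [ 0.40997947 -0.06997918  0.022     ] [ 0.42330435 -0.01601387  0.022     ] 0.1111720543704574
lip (494, 38) [ 0.6694 -0.016   0.0395]
lip (522, 44) [ 0.6665 -0.0359  0.0395]
lip (620, 75) [ 0.649  -0.1053  0.0395]
lip (650, 82) [ 0.6454 -0.1263  0.0395]
lip (434, 243) [0.5198 0.0155 0.0395]
lip (463, 250) [ 0.5165 -0.0045  0.0395]
lip (558, 283) [ 0.4985 -0.0702  0.0395]
lip (590, 290) [ 0.4954 -0.0921  0.0395]
cap [([431, 211, 9, 8, 52], [434.9, 214.4], array([ 0.5771, -0.1861,  0.104 ]))]
bar [222, 253, 18, 20, 159] ((451.41375732421875, 234.09124755859375), (50.105735778808594, 15.483238220214844), 42.30638885498047)
cover [0.5127 0.2345 0.012 ] 0.0804 -137.9
cover [0.453  0.1806 0.012 ] 0.0821 133.5
cover [0.3964 0.2402 0.012 ] 0.0822 42.7
cover [0.4569 0.2959 0.012 ] 0.083 -47.7
[0.45473851 0.23778636 0.012     ]
side cap [ 0.58213296 -0.18034973  0.104     ]
```

View pics/sidec.png

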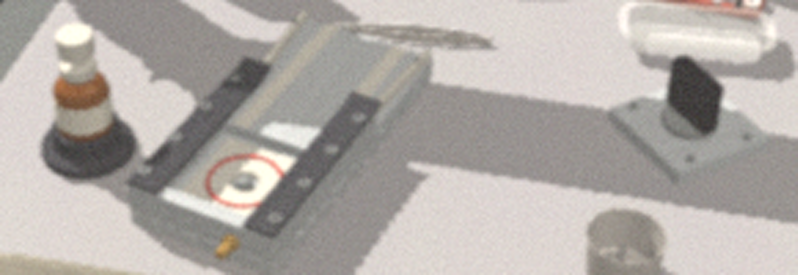

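Request:
{"name": "step_arm", "arguments": {"moves": [{"x": 0.47,"y": -0.406,"z": -0.045,"roll": 28,"grip": 0},{"x": 0.47,"y": -0.406,"z": -0.045,"roll": 28,"grip": 0},{"x": 0.47,"y": -0.406,"z": -0.045,"roll": 28,"grip": 0},{"x": 0.47,"y": -0.406,"z": -0.045,"roll": 28,"grip": 0},{"x": 0.47,"y": -0.406,"z": -0.045,"roll": 28,"grip": 0},{"x": 0.47,"y": -0.406,"z": -0.045,"roll": 28,"grip": 0},{"x": 0.47,"y": -0.406,"z": -0.045,"roll": 28,"grip": 0},{"x": 0.47,"y": -0.406,"z": -0.045,"roll": 28,"grip": 0},{"x": 0.47,"y": -0.406,"z": -0.045,"roll": 28,"grip": 0},{"x": 0.47,"y": -0.406,"z": -0.045,"roll": 28,"grip": 0},{"x": 0.47,"y": -0.406,"z": -0.045,"roll": 28,"grip": 0},{"x": 0.47,"y": -0.406,"z": -0.045,"roll": 28,"grip": 0},{"x": 0.47,"y": -0.406,"z": -0.045,"roll": 28,"grip": 0},{"x": 0.47,"y": -0.406,"z": -0.045,"roll": 28,"grip": 0},{"x": 0.47,"y": -0.406,"z": -0.045,"roll": 28,"grip": 0},{"x": 0.47,"y": -0.406,"z": -0.045,"roll": 28,"grip": 0},{"x": 0.47,"y": -0.406,"z": -0.045,"roll": 28,"grip": 0}], "squeeze": 20}}

```text
time: 1.85
eef_pos: [0.5171, -0.1121, 0.2594]
orientation: [[0.975, -0.221, -0.001], [-0.221, -0.975, -0.001], [-0.0, 0.001, -1.0]]
force: [0.3, -0.8, 0.4]
gripper_width: 0.0001
```

Run:
```python
from h import *
c=cal("wrist"); im=camera("wrist"); cv2.imwrite("pics/w1.png",im)
np.save("w1.npy",np.array(c,dtype=object),allow_pickle=True)
s=sensors.state();print({k:np.round(s[k],4).tolist() for k in("time","eef_pos","orientation","force","gripper_width","joint_positions")})
cv2.imwrite("pics/w1b.png",cv2.resize(np.clip(im*1.5,0,255).astype(np.uint8),(800,600),interpolation=cv2.INTER_CUBIC))
print("proj cap",proj(c,[.579,-.184,.104],True),"pin",proj(c,[.6015,-.058,.02],True))
```

```text
{'time': 1.9, 'eef_pos': [0.5173, -0.1119, 0.2595], 'orientation': [[0.9754, -0.2206, -0.0004], [-0.2206, -0.9754, -0.0004], [-0.0003, 0.0005, -1.0]], 'force': [0.0822, -0.5494, -0.3531], 'gripper_width': 0.0002, 'joint_positions': [21.6937, 13.548, -15.3442, 105.0706, 4.0577, 61.9285, -97.9]}
proj cap [382.3757059  140.05454736] pin [252.90606727 146.33271077]
```

View pics/w1b.png

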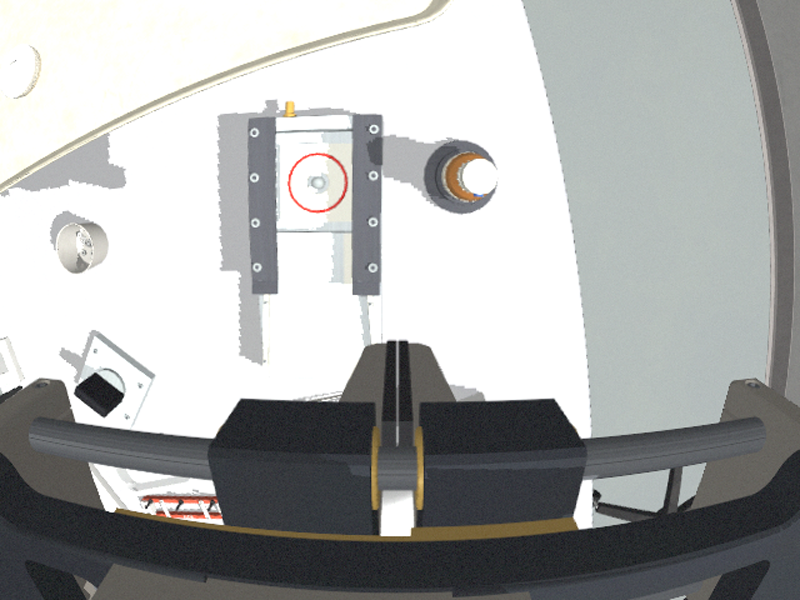

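The wrist view at 800x600 shows the ring at (318,183), the pin at (318,184), the cap at (479,177), and the lips' inner edges at about x=277 and 353.

Run:
```python
from h import *
c=tuple(np.load("w1.npy",allow_pickle=True)); im=cv2.imread("pics/w1.png"); b,g,rr=[im[...,k].astype(int) for k in range(3)]
m=(rr-g>40); m[:,:225]=0;m[:,285:]=0;m[:115]=0;m[180:]=0
ys,xs=np.nonzero(m); p=np.array([onz(c,x,y,.017,True)[:2] for x,y in zip(xs,ys)])
(o,rad)=cv2.minEnclosingCircle(p.astype(np.float32)*1000); print("ring",o,rad,len(xs))
# lips: dark mask
m=(im.max(2)<75); m[:,:195]=0;m[:,310:]=0;m[:88]=0;m[237:]=0
n,l,st,ce=cv2.connectedComponentsWithStats(m.astype(np.uint8))
for k in range(1,n):
  if st[k,4]>300:
    ys,xs=np.nonzero(l==k); p=np.array([onz(c,x,y,.0395,True)[:2] for x,y in zip(xs,ys)])
    R=cv2.minAreaRect(p.astype(np.float32)*1000); print("lip",st[k].tolist(),np.round(R[0],1),np.round(R[1],1),R[2])
    # inner edge fit
    inner=[]
    for y in range(105,225,4):
      xx=np.nonzero(l[y]==k)[0]
      if len(xx): inner.append(onz(c,xx.max()+.5 if st[k,0]<250 else xx.min()-.5,y,.0395,True)[:2])
    f=cv2.fitLine(np.array(inner,np.float32),cv2.DIST_HUBER,0,.01,.01).ravel(); print("inner",f, np.degrees(np.arctan(f[1]/f[0])))
m=(im.min(2)>200)&(np.hypot(*(np.indices(im.shape[:2])[::-1]-np.array([384,142])[:,None,None]))<22)
n,l,st,ce=cv2.connectedComponentsWithStats(m.astype(np.uint8))
for k in range(1,n):
  if st[k,4]>20: print("cap",st[k].tolist(),ce[k],onz(c,*ce[k],.104,True))
print("cap eye", onz(c,479/1.25,177/1.25,.104,True), "pin", onz(c,318.5/1.25,183.5/1.25,.02,True))
```

```text
ring (601.9127807617188, -58.41941452026367) 27.298751831054688 328
cap [371, 128, 27, 27, 546] [384.00549451 140.77838828] [ 0.57809594 -0.18529485  0.104     ]
cap eye [ 0.57752205 -0.18443815  0.104     ] pin [ 0.60046617 -0.05993624  0.02      ]
```

Request:
{"name": "step_arm", "arguments": {"moves": [{"x": 0.0756,"y": 0.0577,"z": 0.05,"grip": 0},{"x": 0.0756,"y": 0.0577,"z": 0.1,"grip": 0},{"x": 0.0756,"y": 0.0577,"z": 0.135,"grip": 0},{"x": 0.0756,"y": 0.0577,"z": 0.15,"grip": 0},{"x": 0.0756,"y": 0.0577,"z": 0.157,"grip": 0},{"x": 0.0756,"y": 0.0577,"z": 0.161,"grip": 0},{"x": 0.0756,"y": 0.0577,"z": 0.163,"grip": 0},{"x": 0.0756,"y": 0.0577,"z": 0.163,"grip": 0},{"x": 0.0756,"y": 0.0577,"z": 0.163,"grip": 0}]}}

```text
schema error: expected keys grip, x, y, z, roll
```

Run:
```python
from h import *
c=tuple(np.load("w1.npy",allow_pickle=True)); im=cv2.imread("pics/w1.png")
print(im[180,195:310:3].max(1).tolist())
hi=im.max(2)
L=[];Rr=[]
# scan rows: edges of lips on each row via threshold 100
T=110
for y in range(100,232,3):
    row=hi[y].astype(int)<T
    xs=np.nonzero(row[197:225])[0]+197; 
    if len(xs)>10: L.append((*onz(c,xs.max()+.5,y,.0395,True)[:2],*onz(c,xs.min()-.5,y,.0395,True)[:2]))
    xs=np.nonzero(row[278:308])[0]+278
    if len(xs)>10: Rr.append((*onz(c,xs.min()-.5,y,.0395,True)[:2],*onz(c,xs.max()+.5,y,.0395,True)[:2]))
for n,A in(("L",L),("R",Rr)):
    A=np.array(A,np.float32); print(n,len(A),A[0].round(4),A[-1].round(4))
    for q in(A[:,:2],A[:,2:]):
        f=cv2.fitLine(q,cv2.DIST_HUBER,0,.01,.01).ravel(); a=np.arctan(f[1]/f[0]); print(" ang",np.degrees(a).round(2)," y at x=.602:",(f[3]+(.602-f[2])*np.tan(a)).round(4)," at .5:",(f[3]+(.5-f[2])*np.tan(a)).round(4))
s=sensors.state();print({k:np.round(s[k],4).tolist() for k in("time","eef_pos","force")})
```

```text
[122, 123, 120, 141, 116, 88, 86, 90, 87, 208, 203, 210, 210, 214, 206, 204, 213, 210, 211, 212, 211, 177, 150, 153, 153, 150, 151, 152, 149, 95, 86, 87, 84, 84, 160, 145, 91, 174, 177]
L 44 [ 0.6588 -0.0378  0.666  -0.0141] [ 0.5224 -0.0045  0.5279  0.0194]
 ang -13.88  y at x=.602: -0.0249  at .5: 0.0003
 ang -13.33  y at x=.602: 0.001  at .5: 0.0252
R 44 [ 0.6412 -0.1017  0.6353 -0.1259] [ 0.5074 -0.0697  0.5021 -0.0929]
 ang -13.48  y at x=.602: -0.0926  at .5: -0.0682
 ang -13.89  y at x=.602: -0.1177  at .5: -0.0924
{'time': 1.9, 'eef_pos': [0.5173, -0.1119, 0.2595], 'force': [0.0822, -0.5494, -0.3531]}
```

Request:
{"name": "step_arm", "arguments": {"moves": [{"x": 0.0756,"y": 0.0577,"z": 0.05,"roll": 0,"grip": 0},{"x": 0.0756,"y": 0.0577,"z": 0.1,"roll": 0,"grip": 0},{"x": 0.0756,"y": 0.0577,"z": 0.135,"roll": 0,"grip": 0},{"x": 0.0756,"y": 0.0577,"z": 0.15,"roll": 0,"grip": 0},{"x": 0.0756,"y": 0.0577,"z": 0.157,"roll": 0,"grip": 0},{"x": 0.0756,"y": 0.0577,"z": 0.161,"roll": 0,"grip": 0},{"x": 0.0756,"y": 0.0577,"z": 0.163,"roll": 0,"grip": 0},{"x": 0.0756,"y": 0.0577,"z": 0.163,"roll": 0,"grip": 0},{"x": 0.0756,"y": 0.0577,"z": 0.163,"roll": 0,"grip": 0}]}}

```text
time: 2.8
eef_pos: [0.5784, -0.1847, 0.0995]
orientation: [[0.976, -0.219, -0.0], [-0.219, -0.976, -0.002], [0.0, 0.002, -1.0]]
force: [-3.8, -2.6, 5.7]
gripper_width: 0.0006
```

Request:
{"name": "step_arm", "arguments": {"moves": [{"x": 0,"y": 0,"z": 0.003,"roll": 0,"grip": 0},{"x": 0,"y": 0,"z": 0.006,"roll": 0,"grip": 0},{"x": 0,"y": 0,"z": 0.008,"roll": 0,"grip": 0},{"x": 0,"y": 0,"z": 0.008,"roll": 0,"grip": 0},{"x": 0,"y": 0,"z": 0.008,"roll": 0,"grip": 0}]}}

```text
time: 3.3
eef_pos: [0.5791, -0.1847, 0.0971]
orientation: [[0.976, -0.219, 0.001], [-0.219, -0.976, -0.004], [0.002, 0.003, -1.0]]
force: [-16.4, 1.0, 39.0]
gripper_width: 0.0003
```

Request:
{"name": "step_arm", "arguments": {"moves": [{"x": 0,"y": 0,"z": -0.01,"roll": 0,"grip": 0},{"x": 0,"y": 0,"z": -0.025,"roll": 0,"grip": 0},{"x": 0,"y": 0,"z": -0.06,"roll": 0,"grip": 0},{"x": 0,"y": 0,"z": -0.1,"roll": 0,"grip": 0.3},{"x": -0.03,"y": -0.04,"z": -0.112,"roll": -8,"grip": 0.5},{"x": -0.248,"y": -0.335,"z": -0.112,"roll": -55,"grip": 0.8},{"x": -0.248,"y": -0.335,"z": -0.112,"roll": -55,"grip": 0.8},{"x": -0.248,"y": -0.335,"z": -0.112,"roll": -55,"grip": 0.8},{"x": -0.248,"y": -0.335,"z": -0.112,"roll": -55,"grip": 0.8},{"x": -0.248,"y": -0.335,"z": -0.112,"roll": -55,"grip": 0.8},{"x": -0.248,"y": -0.335,"z": -0.112,"roll": -55,"grip": 0.8},{"x": -0.248,"y": -0.335,"z": -0.112,"roll": -55,"grip": 0.8},{"x": -0.248,"y": -0.335,"z": -0.112,"roll": -55,"grip": 0.8},{"x": -0.248,"y": -0.335,"z": -0.112,"roll": -55,"grip": 0.8},{"x": -0.248,"y": -0.335,"z": -0.112,"roll": -55,"grip": 0.8},{"x": -0.248,"y": -0.335,"z": -0.112,"roll": -55,"grip": 0.8}]}}

```text
time: 4.9
eef_pos: [0.4109, 0.1965, 0.2009]
orientation: [[0.74, 0.673, 0.001], [0.673, -0.74, -0.001], [0.0, 0.001, -1.0]]
force: [-0.4, 0.7, -0.3]
gripper_width: 0.0735
```

Run:
```python
from h import *
c=cal("wrist"); im=camera("wrist"); cv2.imwrite("pics/w2.png",im)
np.save("w2.npy",np.array(c,dtype=object),allow_pickle=True)
s=sensors.state();print({k:np.round(s[k],4).tolist() for k in("time","eef_pos","orientation","force","gripper_width")})
t=camera("top"); cv2.imwrite("pics/top2.png",t)
a=cv2.imread("pics/top0.png")[205:225,420:445].astype(int); print("cap diff",np.abs(t[205:225,420:445]-a).mean())
print("proj bar",proj(c,[.4535,.2365,.06],True))
cv2.imwrite("pics/w2b.png",cv2.resize(im,(800,600),interpolation=cv2.INTER_CUBIC))
```

```text
{'time': 4.95, 'eef_pos': [0.4109, 0.1964, 0.2008], 'orientation': [[0.7403, 0.6722, 0.0005], [0.6722, -0.7403, -0.0005], [-0.0, 0.0007, -1.0]], 'force': [0.3414, 0.5984, 0.5321], 'gripper_width': 0.0738}
cap diff 12.042
proj bar [315.52106547 160.00910601]
```

View pics/w2b.png

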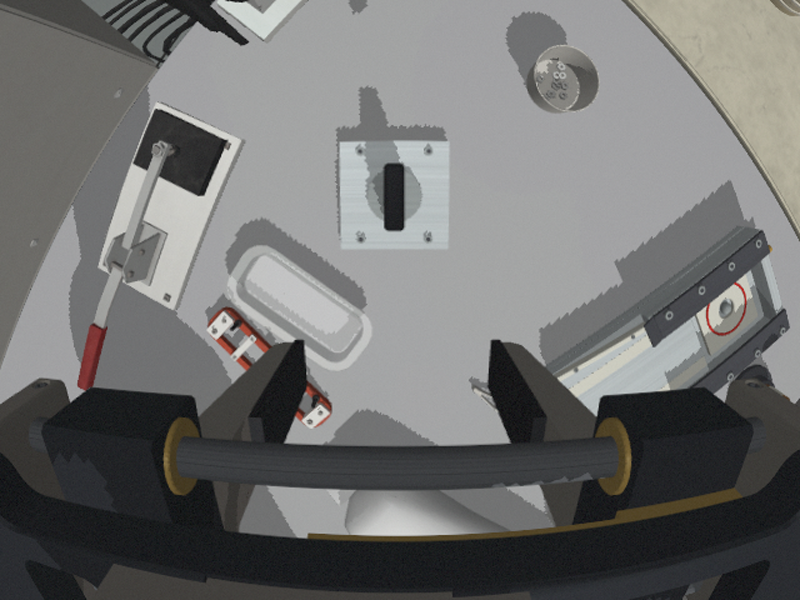

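The wrist view shows the cover squarely aligned: plate from (340,141) to (449,249), bar top centred at about (394,196). The fingers are open and nothing lies beside the bar.

Run:
```python
from h import *
c=tuple(np.load("w2.npy",allow_pickle=True)); im=cv2.imread("pics/w2.png"); s=sensors.state(); R=np.array(s["orientation"]); p0=np.array(s["eef_pos"])
m=(im.max(2)<45); m[:,:300]=0;m[:,332:]=0;m[:125]=0;m[190:]=0
n,l,st,ce=cv2.connectedComponentsWithStats(m.astype(np.uint8)); k=1+st[1:,4].argmax(); ys,xs=np.nonzero(l==k)
print(st[k])
p=np.array([R.T@(onz(c,x,y,.06,True)-p0) for x,y in zip(xs,ys)])[:,:2]*1000
print("bar tool mm",p.min(0),p.max(0),cv2.minAreaRect(p.astype(np.float32)))
q=[R.T@(onz(c,u/1.25,v/1.25,.012,True)-p0)*1000 for u,v in((340,141),(449,141),(449,249),(341,249))]
print(np.round(q,1).tolist(),np.mean(q,0))
a=camera("side"); d=cal("side"); cv2.imwrite("pics/side2.png",a)
for f in("side0","side2"):
    b=cv2.imread(f"pics/{f}.png"); print(f,b[228:262:2,207].min(1).tolist())
```

```text
[307 131  16  53 777]
bar tool mm [39.18422307 -8.09765407] [82.83629762  4.41138567] ((61.00865936279297, -1.8590316772460938), (12.489811897277832, 43.660404205322266), 89.92740631103516)
[[102.8, -42.8, 188.7], [102.7, 40.5, 188.7], [18.4, 41.5, 188.7], [18.5, -43.1, 188.7]] [ 60.59218749  -0.99809864 188.68199667]
side0 [101, 122, 133, 147, 151, 148, 146, 91, 89, 88, 94, 97, 95, 81, 45, 44, 37]
side2 [133, 131, 138, 151, 155, 152, 146, 95, 90, 90, 91, 102, 99, 82, 45, 41, 46]
```

Request:
{"name": "step_arm", "arguments": {"moves": [{"x": 0.061,"y": -0.0014,"z": 0.04,"roll": 0,"grip": 0.5},{"x": 0.061,"y": -0.0014,"z": 0.08,"roll": 0,"grip": 0.5},{"x": 0.061,"y": -0.0014,"z": 0.12,"roll": 0,"grip": 0.5},{"x": 0.061,"y": -0.0014,"z": 0.15,"roll": 0,"grip": 0.5},{"x": 0.061,"y": -0.0014,"z": 0.17,"roll": 0,"grip": 0.5},{"x": 0.061,"y": -0.0014,"z": 0.178,"roll": 0,"grip": 0.5},{"x": 0.061,"y": -0.0014,"z": 0.178,"roll": 0,"grip": 0.5}]}}

```text
time: 5.75
eef_pos: [0.454, 0.2392, 0.0217]
orientation: [[0.739, 0.674, -0.002], [0.674, -0.739, -0.001], [-0.002, -0.001, -1.0]]
force: [0.3, 0.0, 0.5]
gripper_width: 0.0459
```

Request:
{"name": "step_arm", "arguments": {"moves": [{"x": 0,"y": 0,"z": 0,"roll": 0,"grip": 0},{"x": 0,"y": 0,"z": 0,"roll": 0,"grip": 0},{"x": 0,"y": 0,"z": 0,"roll": 0,"grip": 0},{"x": 0,"y": 0,"z": 0,"roll": 0,"grip": 0},{"x": 0,"y": 0,"z": 0,"roll": 0,"grip": 0},{"x": 0,"y": 0,"z": 0,"roll": 0,"grip": 0}], "squeeze": 40}}

```text
time: 6.35
eef_pos: [0.4548, 0.2399, 0.0233]
orientation: [[0.739, 0.674, 0.001], [0.674, -0.739, -0.0], [0.001, 0.001, -1.0]]
force: [0.6, -2.1, 6.6]
gripper_width: 0.0138
```

Request:
{"name": "step_arm", "arguments": {"moves": [{"x": 0,"y": 0,"z": -0.02,"roll": 0,"grip": 0},{"x": 0,"y": 0,"z": -0.05,"roll": 0,"grip": 0},{"x": 0,"y": 0,"z": -0.08,"roll": 0,"grip": 0},{"x": -0.03,"y": 0.034,"z": -0.08,"roll": 8,"grip": 0},{"x": -0.06,"y": 0.067,"z": -0.08,"roll": 16,"grip": 0},{"x": -0.09,"y": 0.101,"z": -0.08,"roll": 24,"grip": 0},{"x": -0.12,"y": 0.135,"z": -0.08,"roll": 32,"grip": 0},{"x": -0.15,"y": 0.168,"z": -0.08,"roll": 40,"grip": 0},{"x": -0.165,"y": 0.185,"z": -0.08,"roll": 48,"grip": 0},{"x": -0.1753,"y": 0.1967,"z": -0.08,"roll": 56,"grip": 0},{"x": -0.1753,"y": 0.1967,"z": -0.08,"roll": 56,"grip": 0},{"x": -0.1753,"y": 0.1967,"z": -0.08,"roll": 56,"grip": 0},{"x": -0.1753,"y": 0.1967,"z": -0.08,"roll": 56,"grip": 0}], "squeeze": 60}}

```text
time: 7.65
eef_pos: [0.4573, -0.022, 0.1025]
orientation: [[0.973, -0.231, -0.0], [-0.231, -0.973, 0.001], [-0.0, -0.001, -1.0]]
force: [0.0, 0.7, -1.4]
gripper_width: 0.0136
```

Run:
```python
from h import *
c=cal("wrist"); im=camera("wrist"); cv2.imwrite("pics/w3.png",im)
np.save("w3.npy",np.array(c,dtype=object),allow_pickle=True)
s=sensors.state();print({k:np.round(s[k],4).tolist() for k in("time","eef_pos","orientation","force","gripper_width")})
cv2.imwrite("pics/w3b.png",cv2.resize(im,(800,600),interpolation=cv2.INTER_CUBIC))
```

```text
{'time': 7.7, 'eef_pos': [0.4574, -0.022, 0.1025], 'orientation': [[0.9729, -0.2312, -0.0003], [-0.2312, -0.9729, 0.0006], [-0.0004, -0.0005, -1.0]], 'force': [-1.2904, -0.7867, -2.1895], 'gripper_width': 0.0136}
```

View pics/w3b.png

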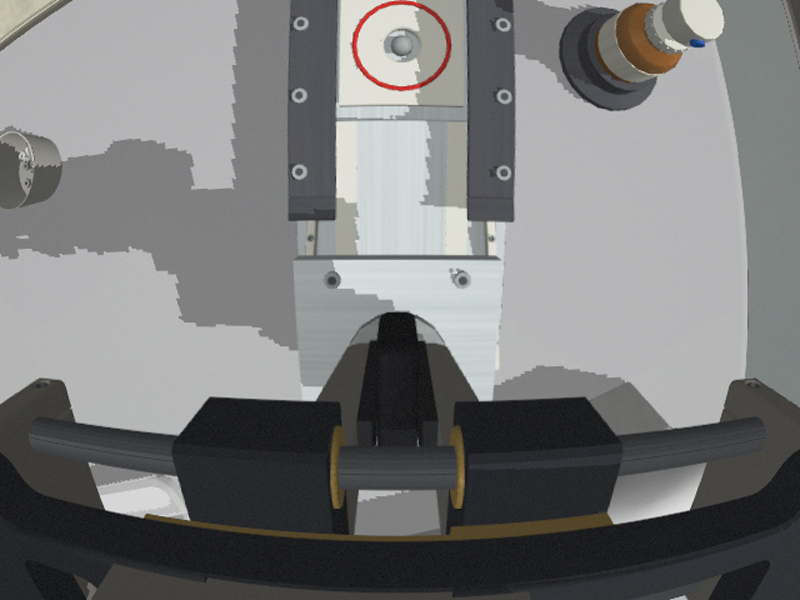

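The cover hangs level in the grip. Its front edge corners are at (295,257) and (501,257), the pin at (402,45), and the slot's inner edges at x=336 and 467 at row 215.

Run:
```python
from h import *
c=tuple(np.load("w3.npy",allow_pickle=True)); im=cv2.imread("pics/w3.png"); s=sensors.state(); R=np.array(s["orientation"]); p0=np.array(s["eef_pos"])
T=lambda u,v,z: (R.T@(onz(c,u/1.25,v/1.25,z,True)-p0)*1000).round(1)
print("cover front TL,TR",T(295,257.5,.0912),T(501,257.5,.0912)," holes",T(332,280,.0912),T(462,280,.0912))
print("left edge low",T(301,385,.0912),"right low",T(496,385,.0912))
print("pin",T(402,45,.02),"ring",T(402,45.5,.017))
for v in(40,100,160,210):
    h=im[int(v/1.25)].max(1).astype(int)
    l=np.nonzero(h[230:275]<100)[0].max()+230.5; r_=np.nonzero(h[360:420]<100)[0].min()+359.5
    a,b=T(l*1.25,v,.0395),T(r_*1.25,v,.0395); print("slot",v,a,b,((a+b)/2)[:2])
print("screws",[T(*q,.0395) for q in((299,96),(504,96),(299,172),(504,172))])
```

```text
cover front TL,TR [ 41.7 -41.1  11.3] [41.7 41.6 11.2]  holes [ 32.3 -26.3  11.3] [32.4 26.  11.2]
left edge low [-14.3 -42.   11.3] right low [-14.3  43.   11.3]
pin [147.4   2.5  82.4] ring [148.    2.5  85.4]
slot 40 [145.1 -31.   62.9] [145.3  34.9  62.9] [145.2    1.95]
slot 100 [113.  -30.7  62.9] [113.2  34.5  62.9] [113.1   1.9]
slot 160 [ 82.4 -31.4  63. ] [82.5 34.6 62.9] [82.45  1.6 ]
slot 210 [ 57.1 -31.   63. ] [57.2 34.9 62.9] [57.15  1.95]
screws [array([116.1, -49.3,  63. ]), array([116.3,  53.5,  62.9]), array([ 76.9, -49.5,  63. ]), array([77.1, 53.7, 62.9])]
```

Request:
{"name": "step_arm", "arguments": {"moves": [{"x": 0,"y": 0.0017,"z": 0.025,"roll": 0,"grip": 0},{"x": 0,"y": 0.0017,"z": 0.045,"roll": 0,"grip": 0},{"x": 0,"y": 0.0017,"z": 0.052,"roll": 0,"grip": 0},{"x": 0,"y": 0.0017,"z": 0.056,"roll": 0,"grip": 0},{"x": 0,"y": 0.0017,"z": 0.058,"roll": 0,"grip": 0},{"x": 0,"y": 0.0017,"z": 0.058,"roll": 0,"grip": 0}]}}

```text
time: 8.3
eef_pos: [0.4579, -0.0248, 0.0454]
orientation: [[0.972, -0.234, 0.002], [-0.234, -0.972, -0.0], [0.002, -0.0, -1.0]]
force: [-0.4, -0.8, -2.6]
gripper_width: 0.0139
```

Request:
{"name": "step_arm", "arguments": {"moves": [{"x": 0,"y": 0,"z": 0.001,"roll": 0,"grip": 0},{"x": 0,"y": 0,"z": 0.0025,"roll": 0,"grip": 0},{"x": 0,"y": 0,"z": 0.0025,"roll": 0,"grip": 0},{"x": 0,"y": 0,"z": 0.0025,"roll": 0,"grip": 0}]}}

```text
time: 8.7
eef_pos: [0.4584, -0.0249, 0.0452]
orientation: [[0.972, -0.235, 0.003], [-0.235, -0.972, -0.001], [0.003, 0.0, -1.0]]
force: [-6.7, 1.2, 28.1]
gripper_width: 0.0135
```

Request:
{"name": "step_arm", "arguments": {"moves": [{"x": 0,"y": 0,"z": -0.0022,"roll": 0,"grip": 0},{"x": 0.005,"y": 0,"z": -0.0022,"roll": 0,"grip": 0},{"x": 0.012,"y": 0,"z": -0.0022,"roll": 0,"grip": 0},{"x": 0.02,"y": 0,"z": -0.0022,"roll": 0,"grip": 0},{"x": 0.028,"y": 0,"z": -0.0022,"roll": 0,"grip": 0},{"x": 0.036,"y": 0,"z": -0.0022,"roll": 0,"grip": 0},{"x": 0.044,"y": 0,"z": -0.0022,"roll": 0,"grip": 0},{"x": 0.05,"y": 0,"z": -0.0022,"roll": 0,"grip": 0},{"x": 0.05,"y": 0,"z": -0.0022,"roll": 0,"grip": 0}]}}

```text
time: 9.6
eef_pos: [0.5081, -0.0373, 0.0453]
orientation: [[0.972, -0.236, 0.003], [-0.236, -0.972, -0.0], [0.003, -0.001, -1.0]]
force: [1.4, 0.3, 6.0]
gripper_width: 0.0139
```

Request:
{"name": "step_arm", "arguments": {"moves": [{"x": 0.006,"y": 0,"z": 0,"roll": 0,"grip": 0},{"x": 0.014,"y": 0,"z": 0,"roll": 0,"grip": 0},{"x": 0.022,"y": -0.0003,"z": 0,"roll": 0,"grip": 0},{"x": 0.03,"y": -0.0005,"z": 0,"roll": 0,"grip": 0},{"x": 0.038,"y": -0.0005,"z": 0,"roll": 0,"grip": 0},{"x": 0.046,"y": -0.0005,"z": 0,"roll": 0,"grip": 0},{"x": 0.054,"y": -0.0005,"z": 0,"roll": 0,"grip": 0},{"x": 0.062,"y": -0.0005,"z": 0,"roll": 0,"grip": 0},{"x": 0.07,"y": -0.0005,"z": 0,"roll": 0,"grip": 0},{"x": 0.078,"y": -0.0005,"z": 0,"roll": 0,"grip": 0},{"x": 0.084,"y": -0.0005,"z": 0,"roll": 0,"grip": 0},{"x": 0.088,"y": -0.0005,"z": 0,"roll": 0,"grip": 0},{"x": 0.09,"y": -0.0005,"z": 0,"roll": 0,"grip": 0},{"x": 0.09,"y": -0.0005,"z": 0,"roll": 0,"grip": 0}]}}

```text
time: 11.0
eef_pos: [0.5941, -0.0577, 0.0451]
orientation: [[0.972, -0.235, 0.001], [-0.235, -0.972, -0.0], [0.001, -0.0, -1.0]]
force: [-1.4, -0.3, 7.4]
gripper_width: 0.0138
```

Request:
{"name": "step_arm", "arguments": {"moves": [{"x": 0.002,"y": 0,"z": 0,"roll": 0,"grip": 0},{"x": 0.004,"y": 0,"z": 0,"roll": 0,"grip": 0},{"x": 0.006,"y": 0,"z": 0,"roll": 0,"grip": 0},{"x": 0.006,"y": 0,"z": 0,"roll": 0,"grip": 0}]}}

```text
time: 11.4
eef_pos: [0.5998, -0.059, 0.0451]
orientation: [[0.972, -0.235, 0.0], [-0.235, -0.972, 0.0], [0.0, -0.0, -1.0]]
force: [-0.9, 0.4, 6.7]
gripper_width: 0.0139
```

Request:
{"name": "step_arm", "arguments": {"moves": [{"x": 0.0005,"y": 0,"z": 0,"roll": 0,"grip": 0},{"x": 0.001,"y": 0,"z": 0,"roll": 0,"grip": 0},{"x": 0.001,"y": 0,"z": 0,"roll": 0,"grip": 0}]}}

```text
time: 11.7
eef_pos: [0.6004, -0.0592, 0.045]
orientation: [[0.972, -0.235, -0.0], [-0.235, -0.972, 0.0], [-0.0, 0.0, -1.0]]
force: [-1.5, 0.1, 7.4]
gripper_width: 0.0133
```

Request:
{"name": "step_arm", "arguments": {"moves": [{"x": 0.0005,"y": 0,"z": 0,"roll": 0,"grip": 0},{"x": 0.001,"y": 0,"z": 0,"roll": 0,"grip": 0},{"x": 0.001,"y": 0,"z": 0,"roll": 0,"grip": 0}]}}

```text
time: 12.0
eef_pos: [0.6011, -0.0597, 0.0438]
orientation: [[0.972, -0.235, -0.0], [-0.235, -0.972, -0.0], [-0.0, 0.0, -1.0]]
force: [-0.5, -0.4, -1.3]
gripper_width: 0.0131
```

Request:
{"name": "step_arm", "arguments": {"moves": [{"x": 0.0007,"y": 0,"z": 0,"roll": 0,"grip": 0},{"x": 0.0012,"y": 0,"z": 0,"roll": 0,"grip": 0},{"x": 0.0012,"y": 0,"z": 0.001,"roll": 0,"grip": 0},{"x": 0.0012,"y": 0,"z": 0.002,"roll": 0,"grip": 0},{"x": 0.0012,"y": 0,"z": 0.0025,"roll": 0,"grip": 0},{"x": 0.0012,"y": 0,"z": 0.0025,"roll": 0,"grip": 0}]}}

```text
time: 12.6
eef_pos: [0.6021, -0.0598, 0.0416]
orientation: [[0.972, -0.235, -0.0], [-0.235, -0.972, -0.0], [-0.0, 0.0, -1.0]]
force: [-0.1, 0.4, -3.1]
gripper_width: 0.0136
```

Request:
{"name": "step_arm", "arguments": {"moves": [{"x": 0,"y": 0,"z": 0.001,"roll": 0,"grip": 0},{"x": 0,"y": 0,"z": 0.002,"roll": 0,"grip": 0},{"x": 0,"y": 0,"z": 0.003,"roll": 0,"grip": 0},{"x": 0,"y": 0,"z": 0.004,"roll": 0,"grip": 0},{"x": 0,"y": 0,"z": 0.004,"roll": 0,"grip": 0}]}}

```text
time: 13.1
eef_pos: [0.6025, -0.0598, 0.0383]
orientation: [[0.972, -0.235, 0.001], [-0.235, -0.972, -0.0], [0.001, 0.0, -1.0]]
force: [-1.7, 0.1, 4.8]
gripper_width: 0.0135
```

Request:
{"name": "step_arm", "arguments": {"moves": [{"x": 0,"y": 0,"z": 0.001,"roll": 0,"grip": 0},{"x": 0,"y": 0,"z": 0.002,"roll": 0,"grip": 0},{"x": 0,"y": 0,"z": 0.003,"roll": 0,"grip": 0},{"x": 0,"y": 0,"z": 0.004,"roll": 0,"grip": 0},{"x": 0,"y": 0,"z": 0.005,"roll": 0,"grip": 0},{"x": 0,"y": 0,"z": 0.005,"roll": 0,"grip": 0},{"x": 0,"y": 0,"z": 0.005,"roll": 0,"grip": 0}]}}

```text
time: 13.8
eef_pos: [0.6034, -0.0598, 0.0353]
orientation: [[0.972, -0.235, 0.002], [-0.235, -0.972, -0.001], [0.002, 0.0, -1.0]]
force: [-5.1, 0.2, 16.4]
gripper_width: 0.0138
```

Request:
{"name": "step_arm", "arguments": {"moves": [{"x": 0,"y": 0,"z": 0.0008,"roll": 0,"grip": 0},{"x": 0,"y": 0,"z": 0.0015,"roll": 0,"grip": 0},{"x": 0,"y": 0,"z": 0.0015,"roll": 0,"grip": 0},{"x": 0,"y": 0,"z": 0.0015,"roll": 0,"grip": 0}]}}

```text
time: 14.2
eef_pos: [0.604, -0.0598, 0.0353]
orientation: [[0.972, -0.235, 0.003], [-0.235, -0.972, -0.001], [0.004, 0.0, -1.0]]
force: [-7.0, 0.1, 27.0]
gripper_width: 0.0141
```

Run:
```python
from h import *
c=cal("wrist"); im=camera("wrist"); t=camera("side")
s=sensors.state();print({k:np.round(s[k],4).tolist() for k in("time","eef_pos","force","ft_torque","gripper_width")})
cv2.imwrite("pics/f.png",np.hstack([cv2.resize(im[60:400,180:480],(400,453)),cv2.resize(t[215:325,180:277],(400,453),interpolation=cv2.INTER_CUBIC)]))
```

```text
{'time': 14.3, 'eef_pos': [0.6039, -0.0598, 0.0352], 'force': [-6.459, 0.1217, 25.6432], 'ft_torque': [0.128, 1.7921, -0.0241], 'gripper_width': 0.0136}
```

View pics/f.png

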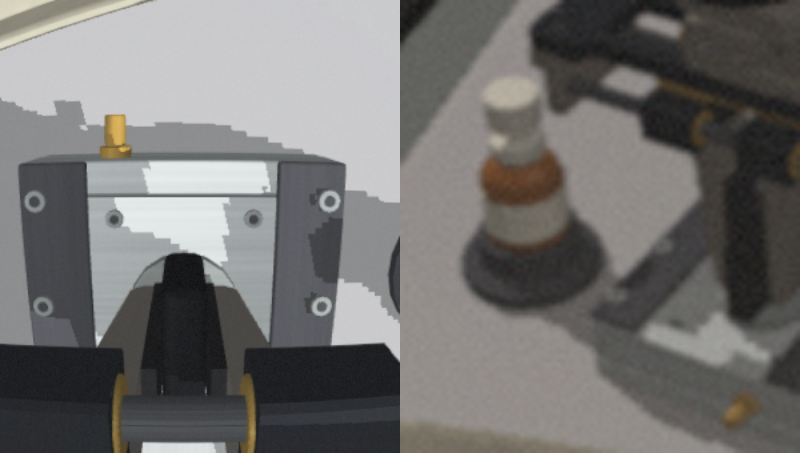

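The cover sits under both lips. It is 10.0 mm lower than on the deck, and an extra 10 N moved it no further. The sprayer cap is back up.

```bash
python3 -c "
from h import *
print(r.hand_in()); s=sensors.state(); print(s['time'],s['eef_pos'],s['force'])"
```

```text
the job is handed in; nothing more can be done
None
the job is handed in; nothing more can be done
```

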